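Unstack the staining kit into its trays

TASK

The staining kit has been left stacked up on the bench. Take the stack apart from the top and put each of the four containers down flat and upright inside the tray made for its shape and size: grey slide box in the long tray, amber stain jar in the large round tray, cardboard cover-glass box in the short tray, small white pot in the small round tray. Lower each one into place rather than dropping it, let none of them tip over, and neither knock over the glass flask nor push the tray of blood tubes aside.

Things in the scene. Friction and masses are not known exactly. Their poses are not given: they have to be found in the camera images.
- slide_box: Closed grey plastic box for microscope slides, 100 x 60 x 34 mm (x, y, z), 180 g nominal, the bottom of the stack, standing on the bench. Loose. Origin at the centre of its underside; x along its length, y across, z up. A hairline dark seam runs round it 24 mm up and a thin steel clasp is on one short end (-x).
- stain_jar: Squat amber jar with a white cap of the same diameter, 58 mm diameter, 44 mm high, 130 g nominal, standing on the slide box, second from the bottom. Loose. Origin at the centre of its underside; z up. The cap takes the upper 15 mm; the closed lid does not turn.
- cover_box: Brown cardboard box of cover glasses (rigid) with a paper band, 54 x 32 x 34 mm (x, y, z), 60 g nominal, lying flat on the stain jar, third from the bottom. Loose. Origin at the centre of its underside; x along its length, y across, z up.
- small_pot: Slim white plastic pot with a white cap, 28 mm diameter, 40 mm high, 30 g nominal, standing on the cover-glass box at the top of the stack, its foot about 112 mm and its top about 152 mm above the bench. Loose. Origin at the centre of its underside; z up.
- long_tray: Large rectangular shallow tray for the slide box. Origin at the centre of its underside, on the bench; z up. Fixed. Aluminium rim 6 mm thick, its top 8 mm above the bench; inside, a black rubber floor 3 mm above the bench. Inside 116 mm (x) by 76 mm (y), outside 128 x 88 mm; x along its length.
- large_round_tray: Larger of the two round shallow trays, for the stain jar. Origin at the centre of its underside, on the bench; z up. Fixed. Aluminium rim 6 mm thick, its top 8 mm above the bench; inside, a black rubber floor 3 mm above the bench. Inside diameter 74 mm, outside 86 mm.
- short_tray: Small rectangular shallow tray for the cover-glass box. Origin at the centre of its underside, on the bench; z up. Fixed. Aluminium rim 6 mm thick, its top 8 mm above the bench; inside, a black rubber floor 3 mm above the bench. Inside 70 mm (x) by 48 mm (y), outside 82 x 60 mm; x along its length.
- small_round_tray: Smaller of the two round shallow trays, for the small pot. Origin at the centre of its underside, on the bench; z up. Fixed. Aluminium rim 6 mm thick, its top 8 mm above the bench; inside, a black rubber floor 3 mm above the bench. Inside diameter 44 mm, outside 56 mm.
- flask: Bystander: clear glass volumetric flask with a black stopper, bulb 92 mm in diameter near the foot, slim neck, 228 mm high in all, 350 g, standing loose at the far side of the work area. Origin at the centre of its underside; z up. Not to be knocked over.
- tube_tray: Bystander: clear plastic tray 80 x 62 x 20 mm holding three white tubes with purple caps, loose, 160 g, to the left among the trays. Origin at the centre of its underside; x along its length, z up. Not to be shifted.
There are look-alikes about, which are no part of the job. What is shaped like the small_round_tray but purple or yellow is not meant.

How it is judged (in metres and radians):
At the end, for the whole second after the job is handed in: Each container stands inside its own tray, on the tray's floor: its centre within 12 mm of the tray's centre (horizontally), its underside less than 5.5 mm above the bench (tray floor 3 mm, rim 8 mm), leaning less than 0.04 rad, let go and at rest (horizontal distance between slide_box and long_tray below 0.012 m and z of slide_box in the frame of long_tray below 0.0055 m and angle between each of slide_box, stain_jar, cover_box, small_pot's own z axis and vertical below 0.04 rad and linear speed of each of slide_box, stain_jar, cover_box, small_pot below 0.02 m/s and angular speed of each of slide_box, stain_jar, cover_box, small_pot below 0.2 rad/s and contact force between the fingers and slide_box below 0.1 N and horizontal distance between stain_jar and large_round_tray below 0.012 m and z of stain_jar in the frame of large_round_tray below 0.0055 m and contact force between the fingers and stain_jar below 0.1 N and horizontal distance between cover_box and short_tray below 0.012 m and z of cover_box in the frame of short_tray below 0.0055 m and contact force between the fingers and cover_box below 0.1 N and horizontal distance between small_pot and small_round_tray below 0.012 m and z of small_pot in the frame of small_round_tray below 0.0055 m and contact force between the fingers and small_pot below 0.1 N); the robot touches nothing.
It fails at once if one of the four containers tips over (leans more than 0.6 rad) (angle between any of slide_box, stain_jar, cover_box, small_pot's own z axis and vertical above 0.6 rad).
It fails at once if one of the four containers is dropped (faster than 0.8 m/s while out of the fingers: a free fall of about 33 mm) ((contact force between the fingers and slide_box below 0.02 N and linear speed of slide_box above 0.8 m/s) or (contact force between the fingers and stain_jar below 0.02 N and linear speed of stain_jar above 0.8 m/s) or (contact force between the fingers and cover_box below 0.02 N and linear speed of cover_box above 0.8 m/s) or (contact force between the fingers and small_pot below 0.02 N and linear speed of small_pot above 0.8 m/s)).
It fails at once if the flask is knocked over (leans more than 0.4 rad) (angle between flask's own z axis and vertical above 0.4 rad).
It fails at once if the tray of blood tubes is shifted by more than 30 mm (distance of tube_tray from where it was at the start of the episode above 0.03 m).
It also fails if it takes over 131 s, if anything falls off the work surface, if the arm or the gripper's body presses on something with over 40 N, if the wrist force passes 120 N, or if a joint passes its speed limit or range.

ROBOT

A 7-joint arm with a two-finger parallel gripper is mounted at the origin on the work surface. World frame = base frame: x ahead of the robot, y to its left, z up, the work surface at z = 0. Lengths are in mm, angles in rad, forces in N, time in s.
With the tool pointing down it reaches from about 400 to 900 mm from the base axis. Payload 5.5 kg.
Tool frame: the origin (TCP) lies midway between the tips of the shut fingers; the grasp point (between the pads) lies 19 mm behind it; z points along the fingers, y is the line along which they close (so a half turn about z gives the same grasp; the last joint's range is limited). The gripper opens to 92 mm and grips with 3 to 60 N. Pads are 19 mm wide; open, the fingers measure 130 mm over their backs; the gripper's body (75 mm by 190 mm) begins 47 mm behind the grasp point.
Start: joints at [-1.064, 0.501, -0.427, 1.55, 0.221, 1.138, -0.21], TCP at [156.866, 630.787, 226.729] pointing down, gripper open.
Joint ranges: [-2.88, 2.88], [-0.31, 2.03], [-1.54, 1.56], [0.2, 2.42], [-1.41, 4.55], [0.19, 2.02], [-2.57, 2.57]. Speed limits (rad/s): [2.57, 2.57, 3.14, 3.14, 3.14, 3.14, 3.14].

INTERFACE

Orientations are given as a 3x3 rotation matrix whose columns are the frame's x, y, z axes.
In Python, from workcell import r, read_camera, camera_model, job, trace gives the robot as it stands.
- The arm moves only by the shell command python3 -m jog 'ROWS' [FORCE]. ROWS is JSON, a list of rows, each a list of 7 numbers: the turn, a rotation vector about the tool's x, y, z in units of 5 degrees (1.0 is 5 degrees), then the shift along the tool's x, y, z in units of 40 mm (1.0 is 40 mm), then the opening, from 0 (shut) to 1 (fully open). A call has 1 to 20 rows; each row shifts and turns the commanded pose from where the row before left it, along the tool's axes as they then stand; what a row does not reach is not made up. A row lasts 1/10 s, in which the tool goes at most 50 mm and 8.59 degrees, less where a joint would pass 70% of its speed; a pose out of reach is approached as far as the arm can. A call is refused whole if a number of a shift passes 1 or a number of a turn 1, either way. A call with a gripper value outside its range is refused whole. The fingers move at their own pace and stop on an object; FORCE is the grip in N (left out, the last holds). Time passes only in rows, so rows that do not move let the fingers close. It gives the time, the measured TCP pose, the force and the opening at its end, in the units of the state.
- r.read_state(): the state, without advancing time (a new reading comes with each control period).
- read_camera(name): name is "scene" or "top" or "wrist"; returns the picture (420x560x3 uint8, blue, green, red); there is no depth.
- camera_model(name): a dict with "fx", "fy", "cx", "cy" (pixels), "D" ([k1, k2, p1, p2, k3] as OpenCV has them; the pictures are not rectified), "position" and "rotation" of the camera in the world; the wrist camera has in their place "hand_eye" (4x4, takes a point from camera to tool coordinates, whose origin is the TCP and whose axes are the flange's). Camera axes: x right, y down, z forward; pixel columns grow to the right and rows downward; lengths in mm; the calibration is good to about 2 mm. A picture is of the moment at which its call begins: read the wrist's pose just before it. camera_model takes no time and is no camera call.
- job.hand_in(): hands the job in, once; it reports no verdict.
Trained networks look in the newest picture that a camera, given by its name, has taken for a name from the list of things; names that differ only in an ending like _2 or _b are one class to them, and where a whole thing is asked for, a point or a joint stands for the part that bears it (a point fixed in the world has none). Each returns a list of dicts, best first, with "p" (0 to 1); they miss things now and then, are a little off and sometimes report something else, mostly with a low value. They report only what shows in the picture. A call takes as long as a camera call. They do not tell look-alikes from the thing itself.
- trace(camera, target): "region" (420x560 bool, what is visible of it) and "position" ([row, column] in pixels, amid what is visible of it).
The state is a dict: "clock": time; "joint_pos": joint angles; "qd": joint speeds; "effort": joint torques, N m; "eef_pos": TCP position; "orientation": TCP orientation; "ft_force": force on the tool from outside, world axes, zero at the start; "ft_torque": the same for the moment, N m; "gripper_width": opening from 0.0 (shut) to 1.0 (fully open).
Only numpy, scipy, OpenCV 4.12 (cv2) and the standard library are available. Lean on these libraries where they do the work, as an engineer would, in place of code of your own. Each camera call takes 0.05 s, during which the arm holds its last target. There are 200 camera calls.

## Working session

There is one attempt and no reset: what is moved stays moved. The work goes in short steps, Python scripts to look and compute and a shell command to move; the robot and the scene stay as the last step left them, time stands still between calls to the robot, and variables do not carry over. Pictures are saved under pics/ and viewed, on a budget of 14 in all, crops included, one or two more only if the job needs it, and the job is handed in when it is done.

```bash
ls; mkdir -p pics; python3 - <<'E'
from workcell import r, read_camera, camera_model, job, trace
import cv2,numpy as np
for n in ("scene","top"):
    im=read_camera(n); cv2.imwrite(f"pics/{n}0.png",im); m=camera_model(n)
    print(n,m["fx"],m["cx"],m["cy"],np.round(m["D"],3),np.round(m["position"]),np.round(m["rotation"],3).tolist())
    for t in "slide_box stain_jar cover_box small_pot long_tray large_round_tray short_tray small_round_tray flask tube_tray".split():
        print(t,[(round(d["p"],2),np.round(d["position"]).tolist(),int(d["region"].sum())) for d in trace(n,t)][:4])
s=r.read_state();print(s["clock"],np.round(s["orientation"],3).tolist(),s["gripper_width"],s["ft_force"])
print(np.round(camera_model("wrist")["hand_eye"],3).tolist())
E
```

```text
pics
scene 442.34307837484084 278.9690130561295 211.74912420326746 [-0.042  0.     0.     0.     0.   ] [1111.    3.  874.] [[0.015, 0.83, -0.558], [1.0, -0.005, 0.02], [0.014, -0.558, -0.83]]
slide_box [(0.69, [255.0, 322.0], 636)]
stain_jar [(0.91, [236.0, 324.0], 414)]
cover_box [(0.59, [256.0, 324.0], 643), (0.58, [226.0, 328.0], 261)]
small_pot [(0.55, [212.0, 331.0], 261)]
long_tray [(0.67, [179.0, 160.0], 1482)]
large_round_tray [(0.58, [182.0, 267.0], 819)]
short_tray [(0.69, [180.0, 368.0], 684), (0.69, [258.0, 323.0], 665)]
small_round_tray [(0.7, [204.0, 213.0], 414), (0.66, [245.0, 214.0], 488), (0.57, [287.0, 198.0], 561)]
flask [(0.75, [311.0, 264.0], 1932), (0.73, [238.0, 325.0], 371), (0.28, [256.0, 324.0], 632)]
tube_tray [(0.55, [226.0, 409.0], 997)]
top 414.78342497946767 282.0121792700697 208.00792113666174 [-0.082  0.     0.     0.     0.   ] [ 426.   20. 1132.] [[-0.017, -0.99, 0.137], [-1.0, 0.015, -0.019], [0.017, -0.138, -0.99]]
slide_box [(0.85, [206.0, 238.0], 444)]
stain_jar [(0.42, [193.0, 241.0], 129)]
cover_box [(0.53, [197.0, 234.0], 125), (0.42, [194.0, 322.0], 303)]
small_pot []
long_tray [(0.95, [268.0, 381.0], 1606)]
large_round_tray [(0.7, [260.0, 285.0], 802)]
short_tray [(0.69, [130.0, 285.0], 969), (0.68, [266.0, 194.0], 708)]
small_round_tray [(0.74, [194.0, 321.0], 348), (0.71, [234.0, 332.0], 369), (0.62, [160.0, 335.0], 327)]
flask [(0.76, [129.0, 287.0], 978)]
tube_tray [(0.63, [215.0, 164.0], 675)]
1.1 [[-0.97, 0.241, -0.0], [0.241, 0.97, 0.0], [0.0, 0.0, -1.0]] 1.0007971268205103 [-0.03601171 -0.09445205  0.89058693]
[[0.0, -0.967, -0.256, 68.917], [1.0, 0.0, -0.0, -0.049], [0.0, -0.256, 0.967, -158.556], [0.0, 0.0, 0.0, 1.0]]
```

```bash
python3 - <<'E'
import cv2
a=cv2.imread("pics/scene0.png")[140:360,120:480];b=cv2.imread("pics/top0.png")[100:320,120:480]
import numpy as np
cv2.imwrite("pics/v1.png",cv2.resize(np.vstack([a,b])[:, :],None,fx=1.36,fy=1.36,interpolation=3))
E
```

```text
(no output)
```

View pics/v1.png

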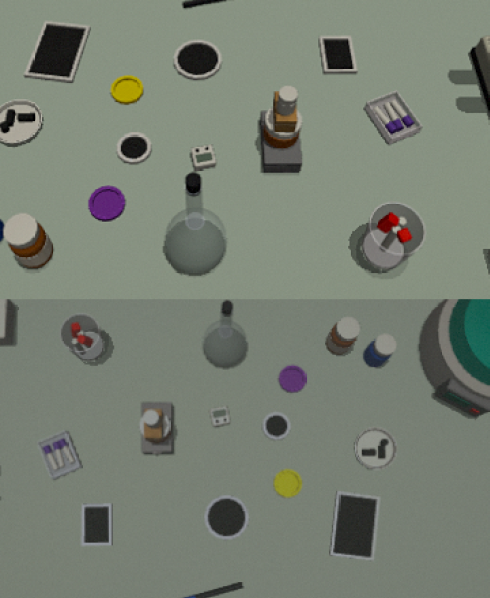

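The picture shows the stack right of centre. The correct small round tray is the silver one with a black floor, at top (194,321) and scene (245,214); the purple and yellow rings are look-alikes. The long tray is at top (268,381), the large round one at (260,285), the short one at (266,194) and the tubes at (215,164).

```bash
cat > h.py <<'E'
from workcell import r, read_camera, camera_model, job, trace
import cv2,numpy as np
def cam(n,s=None):
    m=camera_model(n);K=np.array([[m["fx"],0,m["cx"]],[0,m["fy"],m["cy"]],[0,0,1]]);D=np.array(m["D"])
    if n=="wrist":
        H=np.array(m["hand_eye"]);R0=np.array(s["orientation"])
        return K,D,R0@H[:3,:3],R0@H[:3,3]+np.array(s["eef_pos"])
    return K,D,np.array(m["rotation"]),np.array(m["position"])
def plane(c,uv,z):
    K,D,R,p=c; u=cv2.undistortPoints(np.array(uv,float).reshape(-1,1,2),K,D)[:,0]
    d=np.c_[u,np.ones(len(u))]@R.T; return (p+d*((z-p[2])/d[:,2])[:,None])[:,:2]
def proj(c,P):
    K,D,R,p=c; q=(np.array(P,float)-p)@R
    return cv2.projectPoints(q,np.zeros(3),np.zeros(3),K,D)[0][:,0]
def region_rect(c,reg,z):
    cs=cv2.findContours(reg.astype(np.uint8),cv2.RETR_EXTERNAL,cv2.CHAIN_APPROX_NONE)[0]
    k=max(cs,key=cv2.contourArea)[:,0]; return cv2.minAreaRect(plane(c,k,z).astype(np.float32))
E
python3 - <<'E'
from h import *
Z=dict(long_tray=8,large_round_tray=8,short_tray=8,small_round_tray=8,tube_tray=20,small_pot=132,slide_box=34,flask=40)
for n in("top","scene"):
    read_camera(n);c=cam(n)
    for t,z in Z.items():
        for d in trace(n,t)[:4]:
            q=region_rect(c,d["region"],z);print(n,t,round(d["p"],2),np.round(d["position"]),np.round(q[0]),np.round(q[1]),round(q[2],1))
E
```

```text
top long_tray 0.95 [267. 383.] [ 418. -266.] [ 92. 132.] 81.4
top long_tray 0.75 [195. 243.] [621. 106.] [14. 47.] 89.8
top long_tray 0.66 [262. 286.] [441. -11.] [82. 82.] 44.0
top large_round_tray 0.71 [261. 287.] [442. -11.] [84. 83.] 89.1
top short_tray 0.7 [265. 191.] [431. 246.] [81. 60.] 0.3
top small_round_tray 0.84 [197. 321.] [ 621. -114.] [53. 53.] 88.4
top small_round_tray 0.75 [159. 335.] [ 720. -150.] [54. 57.] 44.1
top small_round_tray 0.69 [235. 331.] [ 507. -133.] [56. 54.] 43.7
top small_round_tray 0.28 [268. 381.] [ 419. -266.] [ 91. 128.] 81.6
top tube_tray 0.76 [216. 163.] [571. 321.] [86. 66.] 23.0
top small_pot 0.48 [186. 232.] [617. 123.] [34. 28.] 44.2
top slide_box 0.59 [206. 238.] [618. 122.] [104.  67.] 2.2
top flask 0.74 [130. 287.] [803. -21.] [ 90. 129.] 59.9
scene long_tray 0.81 [181. 163.] [ 422. -264.] [ 91. 136.] 82.1
scene large_round_tray 0.64 [186. 266.] [444. -12.] [84. 90.] 89.8
scene large_round_tray 0.42 [231. 326.] [557. 139.] [40. 80.] 86.2
scene short_tray 0.74 [180. 367.] [432. 246.] [92. 64.] 0.4
scene small_round_tray 0.96 [247. 215.] [ 626. -113.] [58. 56.] 16.2
scene small_round_tray 0.83 [205. 215.] [ 510. -132.] [62. 55.] 3.0
scene small_round_tray 0.6 [286. 198.] [ 725. -149.] [58. 57.] 89.7
scene tube_tray 0.57 [226. 407.] [576. 320.] [89. 75.] 22.4
scene small_pot 0.52 [212. 328.] [616. 124.] [30. 53.] 75.6
scene slide_box 0.74 [256. 323.] [629. 124.] [ 63. 114.] 90.0
scene flask 0.56 [311. 266.] [770.  -4.] [ 89. 151.] 73.1
```

```bash
python3 -m jog '[[0,0,-0.93,0,0,0,1],[0,0,-0.93,0,0,0,1],[0,0,-0.93,0,0,0,1],[0,0,0,-0.675,-0.746,0,1],[0,0,0,-0.675,-0.746,0,1],[0,0,0,-0.675,-0.746,0,1],[0,0,0,-0.675,-0.746,0,1],[0,0,0,-0.675,-0.746,0,1],[0,0,0,-0.675,-0.746,0,1],[0,0,0,-0.675,-0.746,0,1],[0,0,0,-0.675,-0.746,0,1],[0,0,0,-0.675,-0.746,0,1],[0,0,0,-0.675,-0.746,0,1],[0,0,0,-0.675,-0.746,0,1],[0,0,0,-0.675,-0.746,0,1],[0,0,0,-0.675,-0.746,0,1],[0,0,0,-0.675,-0.746,0,1],[0,0,0,-0.675,-0.746,0,1],[0,0,0,-0.675,-0.746,0,1],[0,0,0,-0.675,-0.746,0,1]]'
python3 -m jog '[[0,0,0,0,0,0,1],[0,0,0,0,0,0,1]]'
cat > look.py <<'E'
from h import *
import sys
# usage: look.py out.png name:z ...
s=r.read_state();im=read_camera("wrist");c=cam("wrist",s)
cv2.imwrite("pics/"+sys.argv[1],im)
print(round(s["clock"],1),np.round(s["eef_pos"],1),np.round(s["orientation"],3).tolist())
for a in sys.argv[2:]:
    t,z=a.split(":")
    for d in trace("wrist",t)[:3]:
        q=region_rect(c,d["region"],float(z));print(t,round(d["p"],2),np.round(d["position"]),np.round(q[0],1),np.round(q[1],1),round(q[2],1))
E
python3 look.py w1.png small_pot:152 cover_box:112 stain_jar:78 slide_box:34
```

```text
clock: 4.0
eef_pos: [616.7, 122.1, 226.9]
orientation: [[-1.0, 0.0, 0.0], [0.0, 1.0, 0.0], [-0.0, 0.0, -1.0]]
ft_force: [0.4, 0.6, 0.5]
gripper_width: 0.999
clock: 4.2
eef_pos: [616.1, 122.1, 226.3]
orientation: [[-1.0, 0.003, -0.001], [0.003, 1.0, 0.0], [0.001, 0.0, -1.0]]
ft_force: [-0.6, 1.2, -0.1]
gripper_width: 0.997
4.2 [616.1 122.1 226.3] [[-1.0, 0.003, -0.001], [0.003, 1.0, 0.0], [0.001, 0.0, -1.0]]
small_pot 0.66 [178. 288.] [594.5 125.4] [27.7 34.2] 88.9
small_pot 0.6 [212. 285.] [613.7 124. ] [35.1 27. ] 0.8
cover_box 0.72 [177. 285.] [600.8 125.5] [31.9 37.8] 88.2
stain_jar 0.6 [192. 264.] [613.5 102.5] [10.5 43.7] 87.5
stain_jar 0.17 [185.  89.] [609.  -69.3] [47.2 50.1] 25.1
slide_box 0.86 [152. 285.] [586.3 125.3] [59.4 34.1] 88.6
```

View pics/w1.png

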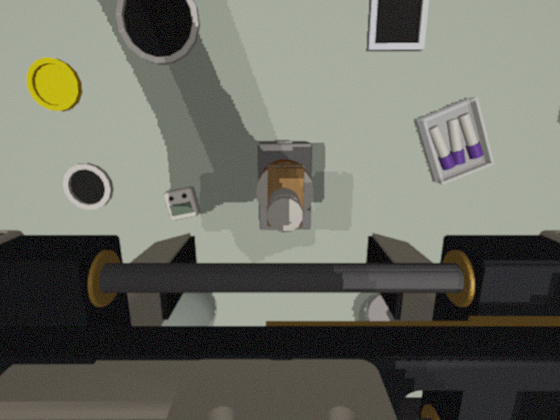

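The wrist view shows the pot top at about (285,216) on the cover box, jar and slide box, all lined up with world x. The fit puts the pot at about (617,124), matching the first estimate, so I'll grasp it.

```bash
python3 -m jog '[[0,0,0,-0.02,0.05,0.6,1],[0,0,0,0,0,0.6,1],[0,0,0,0,0,0.6,1],[0,0,0,0,0,0.5,1],[0,0,0,0,0,0.32,1],[0,0,0,0,0,0,0.5],[0,0,0,0,0,0,0.2],[0,0,0,0,0,0,0.2],[0,0,0,0,0,0,0.2],[0,0,0,0,0,0,0.2],[0,0,0,0,0,0,0.2],[0,0,0,0,0,0,0.2]]' 10
python3 -m jog '[[0,0,0,0,0,0,0.2],[0,0,0,0,0,0,0.2]]'
```

```text
clock: 5.65
eef_pos: [616.6, 125.3, 122.1]
orientation: [[-1.0, 0.0, 0.0], [0.0, 1.0, 0.0], [-0.0, 0.0, -1.0]]
ft_force: [-0.4, -0.4, 0.3]
gripper_width: 0.44
clock: 5.85
eef_pos: [616.5, 125.3, 121.9]
orientation: [[-1.0, 0.0, -0.0], [0.0, 1.0, 0.0], [0.0, 0.0, -1.0]]
ft_force: [-0.4, -0.1, 0.5]
gripper_width: 0.301
```

```bash
python3 -m jog '[[0,0,0,0,0,-0.3,0.2],[0,0,0,0,0,-0.6,0.2],[0,0,0,0,0,-0.8,0.2],[0,0,0,0,-0.5,-0.3,0.2],[0,0,0,0,-0.9,0,0.2],[0,0,0,0,-0.9,0,0.2],[0,0,0,0,-0.9,0,0.2],[0,0,0,0,-0.9,0,0.2],[0,0,0,0,-0.9,0,0.2],[0,0,0,0,-0.9,0,0.2],[0,0,0,0,0,0,0.2],[0,0,0,0,0,0,0.2]]'
python3 look.py w2.png small_round_tray:8 large_round_tray:8 small_pot:160
```

```text
clock: 7.05
eef_pos: [616.4, -112.1, 202.5]
orientation: [[-1.0, 0.003, 0.0], [0.003, 1.0, -0.0], [-0.0, -0.0, -1.0]]
ft_force: [-0.3, 0.9, 0.3]
gripper_width: 0.301
7.0 [ 616.4 -112.1  202.5] [[-1.0, 0.003, 0.0], [0.003, 1.0, -0.0], [-0.0, -0.0, -1.0]]
small_round_tray 0.78 [ 78. 260.] [ 507.6 -134.8] [56.7 55.9] 89.8
small_round_tray 0.55 [189. 281.] [ 624.2 -114.4] [55.1 54.9] 89.8
large_round_tray 0.67 [ 24. 381.] [459.5 -10.2] [87.9 52.5] 89.7
small_pot 0.72 [255. 282.] [ 628.9 -111.7] [37.3 27.5] 88.0
small_pot 0.33 [188. 506.] [592.3  32. ] [29.2 41.7] 88.5
```

View pics/w2.png

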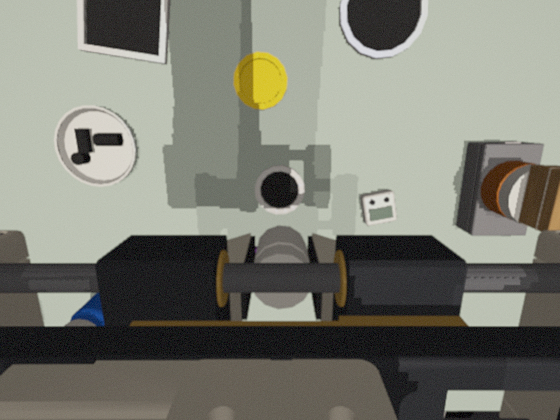

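The silver tray is at (279,189), which works out to (624,-114) with a 55 mm diameter, so it is the right one. Lowering the pot.

```bash
python3 -m jog '[[0,0,0,-0.18,-0.06,0.4,0.2],[0,0,0,0,0,0.8,0.2],[0,0,0,0,0,0.9,0.2],[0,0,0,0,0,0.9,0.2],[0,0,0,0,0,0.8,0.2],[0,0,0,0,0,0.5,0.2],[0,0,0,0,0,0.3,0.2],[0,0,0,0,0,0.05,0.2],[0,0,0,0,0,0,0.2],[0,0,0,0,0,0,0.2]]'
```

```text
clock: 8.25
eef_pos: [624.8, -113.1, 17.1]
orientation: [[-1.0, 0.0, 0.002], [0.0, 1.0, -0.0], [-0.002, -0.0, -1.0]]
ft_force: [0.1, -0.9, -0.2]
gripper_width: 0.304
```

```bash
python3 -m jog '[[0,0,0,0,-0.02,0.04,0.2],[0,0,0,0,0,0.03,0.2],[0,0,0,0,0,0.02,0.2],[0,0,0,0,0,0,0.2],[0,0,0,0,0,0,0.2]]'
```

```text
clock: 8.75
eef_pos: [624.0, -114.1, 12.9]
orientation: [[-1.0, 0.001, 0.001], [0.001, 1.0, -0.0], [-0.001, -0.0, -1.0]]
ft_force: [-0.4, 0.0, 3.9]
gripper_width: 0.303
```

```bash
python3 -m jog '[[0,0,0,0,0,0,0.45],[0,0,0,0,0,0,0.5],[0,0,0,0,0,0,0.6],[0,0,0,0,0,0,0.6],[0,0,0,0,0,-0.3,0.7],[0,0,0,0,0,-0.7,1],[0,0,0,0,0,-1,1],[0,0,0,0,0,-1,1],[0,0,0,0,0,-1,1],[0,0,0,0,0,-0.7,1],[0,0,0,0.18,0.8,0,1],[0,0,0,0,1,0,1],[0,0,0,0,1,0,1],[0,0,0,0,1,0,1],[0,0,0,0,1,0,1],[0,0,0,0,0.9,0,1],[0,0,0,0,0.28,0,1],[0,0,0,0,0,0,1],[0,0,0,0,0,0,1]]'
python3 look.py w3.png cover_box:112 stain_jar:78 slide_box:34 small_round_tray:8 small_pot:43
```

```text
clock: 10.65
eef_pos: [616.7, 123.5, 200.6]
orientation: [[-1.0, 0.001, 0.0], [0.001, 1.0, -0.001], [-0.0, -0.001, -1.0]]
ft_force: [-0.2, -0.7, -0.5]
gripper_width: 0.999
10.7 [616.7 123.5 200.6] [[-1.0, 0.001, 0.0], [0.001, 1.0, -0.001], [-0.0, -0.001, -1.0]]
cover_box 0.76 [198. 283.] [611.9 125.1] [32.4 59.2] 88.9
stain_jar 0.61 [195. 264.] [613.5 102.3] [11.1 46. ] 89.1
slide_box 0.94 [156. 284.] [588.  125.4] [38.6 59.7] 1.0
slide_box 0.6 [193. 263.] [623.7  98.7] [12.1 53.2] 87.9
small_round_tray 0.87 [81. 32.] [ 507.  -131.7] [61.5 53.8] 84.9
small_round_tray 0.79 [179.  78.] [ 622.6 -109.7] [57.7 55.3] 19.5
small_round_tray 0.21 [314. 191.] [778.4   1.3] [58.1 44.3] 89.9
small_pot 0.74 [197.  60.] [ 622.3 -102.1] [28.6 51.6] 11.6
```

View pics/w3.png

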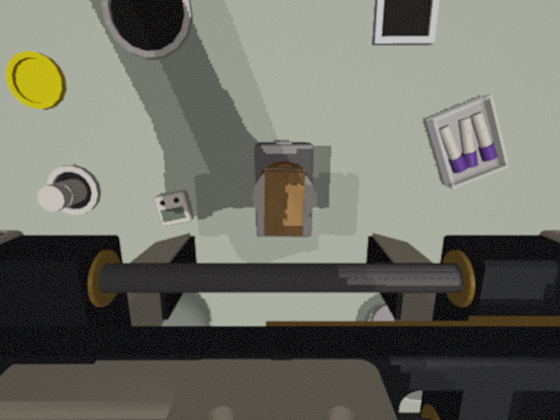

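The pot stands in its tray at (70,192). The cover box is at (283,200), which gives roughly (614.5,125) with a width of 32 mm. Grasping it next.

```bash
python3 -m jog '[[0,0,0,0.055,0.04,0.6,1],[0,0,0,0,0,0.8,1],[0,0,0,0,0,0.7,1],[0,0,0,0,0,0.5,1],[0,0,0,0,0,0.165,1],[0,0,0,0,0,0,0.5],[0,0,0,0,0,0,0.25],[0,0,0,0,0,0,0.25],[0,0,0,0,0,0,0.25],[0,0,0,0,0,0,0.25],[0,0,0,0,0,0,0.25],[0,0,0,0,0,0,0.25],[0,0,0,0,0,0,0.25],[0,0,0,0,0,0,0.25]]' 12
```

```text
clock: 12.35
eef_pos: [614.3, 126.9, 89.7]
orientation: [[-1.0, 0.0, -0.0], [0.0, 1.0, -0.0], [0.0, -0.0, -1.0]]
ft_force: [0.2, -0.9, 0.7]
gripper_width: 0.352
```

```bash
python3 -m jog '[[0,0,0,0,0,-0.3,0.25],[0,0,0,0,0,-0.6,0.25],[0,0,0,0,0,-0.8,0.25],[0,0,0,0.3,0.2,-0.8,0.25],[0,0,0,0.75,0.5,0,0.25],[0,0,0,0.75,0.5,0,0.25],[0,0,0,0.75,0.5,0,0.25],[0,0,0,0.75,0.5,0,0.25],[0,0,0,0.75,0.5,0,0.25],[0,0,0,0.5,0.25,0,0.25],[0,0,0,0,0,0,0.25],[0,0,0,0,0,0,0.25]]'
python3 look.py w4.png short_tray:8 cover_box:190
```

```text
clock: 13.55
eef_pos: [432.7, 245.3, 190.6]
orientation: [[-1.0, -0.001, 0.002], [-0.001, 1.0, 0.0], [-0.002, 0.0, -1.0]]
ft_force: [-0.1, -0.1, -0.2]
gripper_width: 0.345
13.6 [432.7 245.3 190.6] [[-1.0, -0.001, 0.002], [-0.001, 1.0, 0.0], [-0.002, 0.0, -1.0]]
short_tray 0.84 [170. 285.] [418.7 247. ] [57.  60.5] 0.1
short_tray 0.73 [243. 278.] [486.  245.4] [79.8 82.7] 0.1
cover_box 0.64 [243. 281.] [420.7 245. ] [37.4 36.2] 89.7
```

View pics/w4.png

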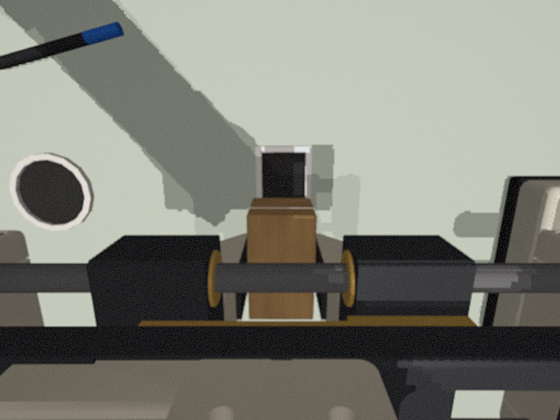

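```bash
python3 - <<'E'
from h import *
s=r.read_state();c=cam("wrist",s);print(s["eef_pos"])
print(plane(c,[[282,198]],178.7),plane(c,[[282,209]],212.7),plane(c,[[285,146]],8))
E
```

```text
[433.57643827 244.25956423 190.01656592]
[[406.10785825 244.92086198]] [[402.84272252 244.82442143]] [[390.98469586 248.63508527]]
```

The tray's near edge is at row 146 and the held box's near edge is at row 198–209, so the box centre lies within 1–2 mm of the tray centre. Lowering it with a 2 mm shift in y.

```bash
python3 -m jog '[[0,0,0,0,0.05,0.4,0.25],[0,0,0,0,0,0.8,0.25],[0,0,0,0,0,0.9,0.25],[0,0,0,0,0,0.9,0.25],[0,0,0,0,0,0.7,0.25],[0,0,0,0,0,0.4,0.25],[0,0,0,0,0,0.2,0.25],[0,0,0,0,0,0.03,0.25],[0,0,0,0,0,0.03,0.25],[0,0,0,0,0,0,0.25],[0,0,0,0,0,0,0.25]]'
```

```text
clock: 14.8
eef_pos: [433.1, 247.4, 16.2]
orientation: [[-1.0, 0.0, 0.002], [0.0, 1.0, 0.001], [-0.002, 0.001, -1.0]]
ft_force: [-0.6, -0.0, -0.1]
gripper_width: 0.345
```

```bash
python3 -m jog '[[0,0,0,0,0,0.02,0.25],[0,0,0,0,0,0.02,0.25],[0,0,0,0,0,0,0.25],[0,0,0,0,0,0,0.25]]'
```

```text
clock: 15.2
eef_pos: [432.8, 247.3, 14.6]
orientation: [[-1.0, 0.0, 0.001], [0.0, 1.0, 0.0], [-0.001, 0.0, -1.0]]
ft_force: [-0.7, -0.3, 6.9]
gripper_width: 0.347
```

```bash
python3 -m jog '[[0,0,0,0,0,0,0.5],[0,0,0,0,0,0,0.55],[0,0,0,0,0,0,0.6],[0,0,0,0,0,0,0.6],[0,0,0,0,0,-0.3,0.7],[0,0,0,0,0,-0.7,1],[0,0,0,0,0,-1,1],[0,0,0,0,0,-1,1],[0,0,0,0,0,-1,1],[0,0,0,-0.28,-0.2,-0.4,1],[0,0,0,-0.8,-0.5,0,1],[0,0,0,-0.8,-0.5,0,1],[0,0,0,-0.8,-0.5,0,1],[0,0,0,-0.8,-0.5,0,1],[0,0,0,-0.8,-0.5,0,1],[0,0,0,-0.3,-0.35,0,1],[0,0,0,0,0,0,1],[0,0,0,0,0,0,1]]'
python3 look.py w5.png stain_jar:78 slide_box:34 cover_box:37 short_tray:8
```

```text
clock: 17.0
eef_pos: [614.3, 125.6, 189.7]
orientation: [[-1.0, 0.0, -0.001], [0.0, 1.0, 0.001], [0.001, 0.001, -1.0]]
ft_force: [-0.4, 0.2, -0.0]
gripper_width: 1.001
17.0 [614.3 125.6 189.7] [[-1.0, 0.0, -0.001], [0.0, 1.0, 0.001], [0.001, 0.001, -1.0]]
stain_jar 0.66 [201. 277.] [614.6 123.9] [61.1 58.2] 27.1
slide_box 0.7 [162. 282.] [588.8 124.9] [60.6 41. ] 90.0
cover_box 0.9 [ 14. 414.] [455.7 242.1] [41.8 23.5] 89.9
short_tray 0.87 [ 33. 392.] [454.  247.1] [62.1 39. ] 89.9
short_tray 0.35 [200.  50.] [ 630.6 -127.3] [29.  60.2] 17.8
```

View pics/w5.png

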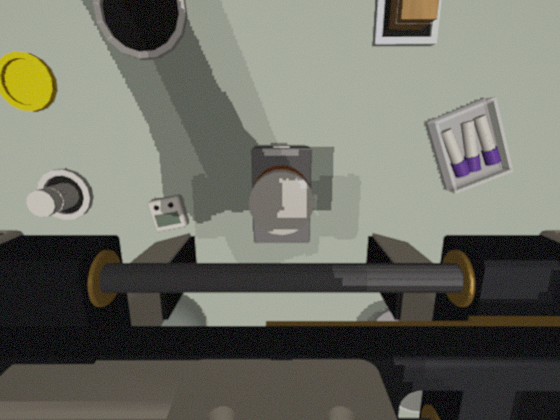

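The cover box is sitting inside its tray at the top right, and the jar cap is at (281,203), giving about (615,124.5). Grasping the jar.

```bash
python3 -m jog '[[0,0,0,-0.03,-0.03,0.6,1],[0,0,0,0,0,0.9,1],[0,0,0,0,0,0.9,1],[0,0,0,0,0,0.7,1],[0,0,0,0,0,0.4,1],[0,0,0,0,0,0.09,1],[0,0,0,0,0,0,0.7],[0,0,0,0,0,0,0.55],[0,0,0,0,0,0,0.55],[0,0,0,0,0,0,0.55],[0,0,0,0,0,0,0.55],[0,0,0,0,0,0,0.55],[0,0,0,0,0,0,0.55]]' 20
```

```text
clock: 18.55
eef_pos: [617.4, 124.0, 47.1]
orientation: [[-1.0, 0.0, 0.001], [0.0, 1.0, 0.0], [-0.001, 0.0, -1.0]]
ft_force: [-0.2, -0.8, 5.3]
gripper_width: 0.626
```

```bash
python3 -m jog '[[0,0,0,0,0,-0.2,0.55],[0,0,0,0,0,-0.5,0.55],[0,0,0,0,0,-0.8,0.55],[0,0,0,0,0,-0.9,0.55],[0,0,0,0.3,-0.2,-0.9,0.55],[0,0,0,0.7,-0.5,-0.3,0.55],[0,0,0,0.7,-0.55,0,0.55],[0,0,0,0.7,-0.55,0,0.55],[0,0,0,0.7,-0.55,0,0.55],[0,0,0,0.7,-0.55,0,0.55],[0,0,0,0.55,-0.45,0,0.55],[0,0,0,0,0,0,0.55],[0,0,0,0,0,0,0.55]]'
python3 look.py w6.png large_round_tray:8 stain_jar:200 slide_box:34
```

```text
clock: 19.85
eef_pos: [442.6, -10.5, 190.5]
orientation: [[-1.0, 0.002, 0.001], [0.002, 1.0, -0.0], [-0.001, -0.0, -1.0]]
ft_force: [0.9, 0.5, -0.8]
gripper_width: 0.628
19.9 [442.6 -10.5 190.5] [[-1.0, 0.002, 0.001], [0.002, 1.0, -0.0], [-0.001, -0.0, -1.0]]
large_round_tray 0.59 [175. 279.] [431.5 -10.4] [86.1 64.9] 89.9
stain_jar 0.61 [252. 278.] [426.4 -11. ] [35.8 63.1] 0.8
```

View pics/w6.png

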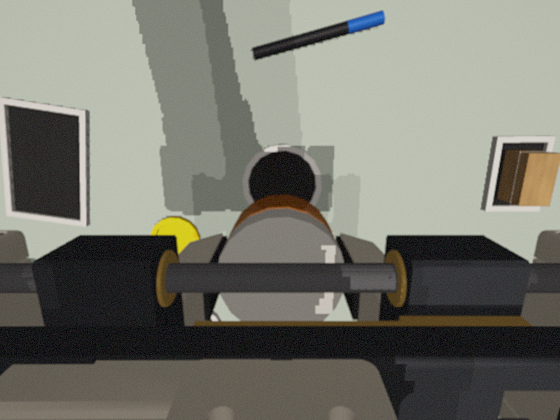

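```bash
python3 - <<'E'
from h import *
s=r.read_state();c=cam("wrist",s);print(s["eef_pos"])
print(plane(c,[[281,195]],178),plane(c,[[281,207]],222),plane(c,[[281,145]],8))
E
```

```text
[443.50730019  -9.28852381 190.204409  ]
[[414.53913735  -9.26831764]] [[409.35181201  -9.28883108]] [[399.81167169  -9.23358467]]
```

The jar is centred over its tray to within about 3 mm, against 8 mm of clearance. Lowering it.

```bash
python3 -m jog '[[0,0,0,-0.02,0,0.4,0.55],[0,0,0,0,0,0.8,0.55],[0,0,0,0,0,0.9,0.55],[0,0,0,0,0,0.9,0.55],[0,0,0,0,0,0.7,0.55],[0,0,0,0,0,0.4,0.55],[0,0,0,0,0,0.15,0.55],[0,0,0,0,0,0.05,0.55],[0,0,0,0,0,0,0.55],[0,0,0,0,0,0,0.55]]'
```

```text
clock: 21.05
eef_pos: [444.5, -10.1, 19.0]
orientation: [[-1.0, 0.0, 0.002], [0.0, 1.0, 0.0], [-0.002, 0.0, -1.0]]
ft_force: [-0.1, 0.5, -0.8]
gripper_width: 0.624
```

```bash
python3 -m jog '[[0,0,0,0,0,0.03,0.55],[0,0,0,0,0,0.03,0.55],[0,0,0,0,0,0.02,0.55],[0,0,0,0,0,0,0.55],[0,0,0,0,0,0,0.55]]'
```

```text
clock: 21.55
eef_pos: [444.0, -10.3, 15.9]
orientation: [[-1.0, 0.001, 0.001], [0.001, 1.0, -0.0], [-0.001, -0.0, -1.0]]
ft_force: [-2.8, -0.8, 11.2]
gripper_width: 0.629
```

```bash
python3 -m jog '[[0,0,0,0,0,0,0.7],[0,0,0,0,0,0,0.8],[0,0,0,0,0,0,0.9],[0,0,0,0,0,0,1],[0,0,0,0,0,-0.3,1],[0,0,0,0,0,-0.7,1],[0,0,0,0,0,-1,1],[0,0,0,0,0,-1,1],[0,0,0,0,0,-1,1],[0,0,0,-0.33,0.3,-0.4,1],[0,0,0,-0.75,0.55,0,1],[0,0,0,-0.75,0.55,0,1],[0,0,0,-0.75,0.55,0,1],[0,0,0,-0.75,0.55,0,1],[0,0,0,-0.75,0.55,0,1],[0,0,0,-0.25,0.33,0,1],[0,0,0,0,0,0,1],[0,0,0,0,0,0,1]]'
python3 look.py w7.png slide_box:34 stain_jar:47 large_round_tray:8
python3 - <<'E'
from h import *
s=r.read_state();c=cam("wrist",s)
d=trace("wrist","slide_box")[0];ys,xs=np.where(d["region"]);print(ys.min(),ys.max(),xs.min(),xs.max())
print(proj(c,[[x,y,34] for x in(565.5,665.5) for y in(94.5,154.5)]).round())
E
```

```text
clock: 23.35
eef_pos: [616.0, 124.8, 191.0]
orientation: [[-1.0, -0.0, -0.001], [-0.0, 1.0, -0.0], [0.001, -0.0, -1.0]]
ft_force: [0.1, -1.1, -0.8]
gripper_width: 1.005
23.4 [616.  124.8 191. ] [[-1.0, -0.0, -0.001], [-0.0, 1.0, -0.0], [0.001, -0.0, -1.0]]
slide_box 0.73 [191. 281.] [619.5 125.6] [100.7  59.8] 0.1
slide_box 0.19 [ 35. 160.] [470.4   5.5] [40.9 81.2] 13.2
stain_jar 0.67 [ 18. 136.] [464.4  -3.4] [31.4 67.3] 0.1
large_round_tray 0.57 [ 38. 161.] [464.1  -3.6] [44.  88.3] 13.8
144 240 252 311
[[251. 140.]
 [313. 140.]
 [254. 236.]
 [310. 236.]]
```

View pics/w7.png

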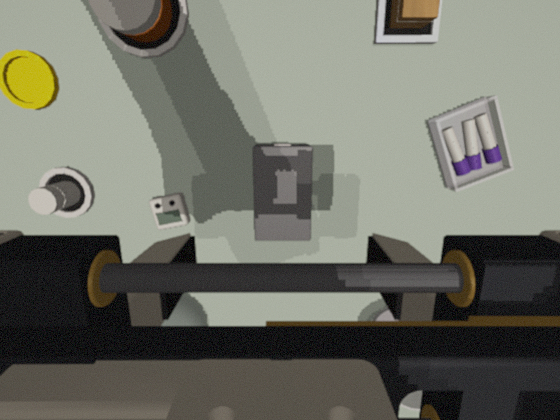

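The slide box is at (282,192), giving (619.5,125.6) with yaw 0, and it measures 100.7 × 59.8 mm, matching its given size. Grasping it low.

```bash
python3 -m jog '[[0,0,0,-0.08,0.01,0.6,1],[0,0,0,0,0,0.95,1],[0,0,0,0,0,0.95,1],[0,0,0,0,0,0.95,1],[0,0,0,0,0,0.6,1],[0,0,0,0,0,0.35,1],[0,0,0,0,0,0.1,1],[0,0,0,0,0,0,1],[0,0,0,0,0,0,0.8],[0,0,0,0,0,0,0.55],[0,0,0,0,0,0,0.55],[0,0,0,0,0,0,0.55],[0,0,0,0,0,0,0.55],[0,0,0,0,0,0,0.55],[0,0,0,0,0,0,0.55],[0,0,0,0,0,0,0.55]]' 35
```

```text
clock: 25.2
eef_pos: [620.2, 125.5, 11.4]
orientation: [[-1.0, 0.0, 0.001], [0.0, 1.0, 0.0], [-0.001, 0.0, -1.0]]
ft_force: [-1.1, 0.0, 5.6]
gripper_width: 0.646
```

```bash
python3 -m jog '[[0,0,0,0,0,-0.2,0.55],[0,0,0,0,0,-0.5,0.55],[0,0,0,0,0,-0.9,0.55],[0,0,0,0,0,-0.9,0.55],[0,0,0,0,0,-0.8,0.55],[0,0,0,0.2,-0.4,-0.6,0.55],[0,0,0,0.42,-0.82,-0.3,0.55],[0,0,0,0.42,-0.82,-0.2,0.55],[0,0,0,0.42,-0.82,0,0.55],[0,0,0,0.42,-0.82,0,0.55],[0,0,0,0.42,-0.82,0,0.55],[0,0,0,0.42,-0.82,0,0.55],[0,0,0,0.42,-0.82,0,0.55],[0,0,0,0.42,-0.82,0,0.55],[0,0,0,0.42,-0.82,0,0.55],[0,0,0,0.42,-0.82,0,0.55],[0,0,0,0.42,-0.82,0,0.55],[0,0,0.6,0.21,-0.36,0,0.55],[0,0,0.6,0,0,0,0.55],[0,0,0.52,0,0,0,0.55]]'
python3 -m jog '[[0,0,0,0,0,0,0.55],[0,0,0,0,0,0,0.55],[0,0,0,0,0,0,0.55]]'
python3 look.py w8.png long_tray:8 slide_box:190
python3 - <<'E'
from h import *
read_camera("top");c=cam("top")
for t,z in (("stain_jar",47),("cover_box",37),("small_pot",43)):
    for d in trace("top",t)[:3]:
        q=region_rect(c,d["region"],z);print(t,round(d["p"],2),np.round(q[0]),np.round(q[1]))
E
```

```text
clock: 27.2
eef_pos: [418.1, -265.8, 186.8]
orientation: [[-0.988, 0.155, -0.0], [0.155, 0.988, 0.001], [0.0, 0.001, -1.0]]
ft_force: [-0.1, 0.2, -0.6]
gripper_width: 0.652
clock: 27.5
eef_pos: [418.8, -265.2, 186.8]
orientation: [[-0.989, 0.148, -0.0], [0.148, 0.989, 0.0], [0.0, 0.0, -1.0]]
ft_force: [-0.2, 1.0, -1.3]
gripper_width: 0.65
27.5 [ 418.8 -265.2  186.8] [[-0.989, 0.148, -0.0], [0.148, 0.989, 0.0], [0.0, 0.0, -1.0]]
long_tray 0.92 [142. 277.] [ 373.3 -259.3] [89.5 35.2] 81.5
slide_box 0.77 [222. 284.] [ 396.1 -261.9] [68.5 55.5] 81.5
slide_box 0.67 [151. 503.] [ 390.6 -146.1] [35.1 40.1] 65.9
stain_jar 0.62 [444. -11.] [52. 54.]
cover_box 0.81 [430. 244.] [34. 49.]
cover_box 0.65 [806.  -6.] [132.  82.]
cover_box 0.44 [431. 242.] [79. 61.]
```

View pics/w8.png

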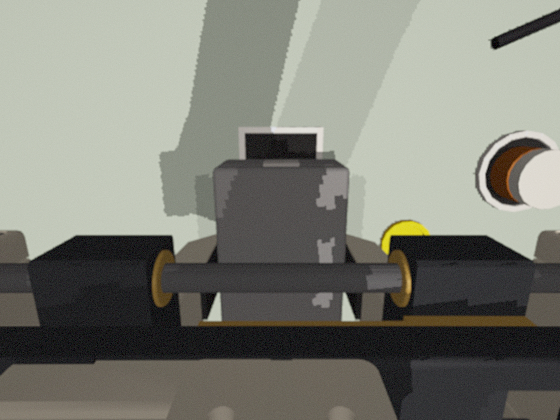

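The tray's near edge runs across row 127 (cols 239–324, mid 281.5) and the held box is centred at col 281.5, parallel to it. I'll compute the offset along the length.

```bash
python3 - <<'E'
from h import *
s=r.read_state();c=cam("wrist",s);R=np.array(s["orientation"]);a=-R[:2,0];p=np.array(s["eef_pos"])
e=plane(c,[[239,127],[324,127]],8);print(np.linalg.norm(e[1]-e[0]),np.degrees(np.arctan2(*(e[1]-e[0])[::-1])))
t=e.mean(0)+64*a
for u,z in (([[281.5,160]],176),([[281.5,168]],210)):
    b=plane(c,u,z)[0]+50*a;d=t-b;print("tray",t,"box",b,"shift tool x,y mm",d@R[:2,0],d@R[:2,1])
print(p,(t-p[:2])@R[:2,0],(t-p[:2])@R[:2,1])
E
```

```text
88.21547179015403 81.39851572181816
tray [ 420.2371055  -265.47757253] box [ 420.12565198 -265.70297771] shift tool x,y mm -0.07646347484968166 0.23954690340199092
tray [ 420.2371055  -265.47757253] box [ 419.46724091 -265.65443411] shift tool x,y mm -0.7347240959516061 0.2900896529049894
[ 418.6114201  -265.72715616  186.88703382] -1.570022111495896 0.4900771296676395
```

```bash
python3 -m jog '[[0,0,0,-0.02,0,0.4,0.55],[0,0,0,0,0,0.8,0.55],[0,0,0,0,0,0.9,0.55],[0,0,0,0,0,0.9,0.55],[0,0,0,0,0,0.7,0.55],[0,0,0,0,0,0.4,0.55],[0,0,0,0,0,0.1,0.55],[0,0,0,0,0,0.03,0.55],[0,0,0,0,0,0,0.55],[0,0,0,0,0,0,0.55]]'
```

```text
clock: 28.85
eef_pos: [420.3, -266.5, 18.8]
orientation: [[-0.989, 0.15, 0.002], [0.15, 0.989, -0.001], [-0.002, -0.001, -1.0]]
ft_force: [1.3, -0.4, -1.6]
gripper_width: 0.649
```

```bash
python3 -m jog '[[0,0,0,0,0,0.04,0.55],[0,0,0,0,0,0.04,0.55],[0,0,0,0,0,0.02,0.55],[0,0,0,0,0,0,0.55],[0,0,0,0,0,0,0.55]]'
```

```text
clock: 29.35
eef_pos: [419.6, -266.1, 14.4]
orientation: [[-0.989, 0.15, 0.0], [0.15, 0.989, -0.0], [-0.0, -0.0, -1.0]]
ft_force: [-0.8, 0.1, 4.8]
gripper_width: 0.648
```

```bash
python3 -m jog '[[0,0,0,0,0,0,0.7],[0,0,0,0,0,0,0.8],[0,0,0,0,0,0,0.9],[0,0,0,0,0,0,1],[0,0,0,0,0,-0.3,1],[0,0,0,0,0,-0.7,1],[0,0,0,0,0,-1,1],[0,0,0,0,0,-1,1],[0,0,0,0,0,-1,1],[0,0,0,0,0,-1,1],[0,0,0,-1,0,-0.5,1],[0,0,0,-1,0,0,1],[0,0,0,-1,0.3,0,1],[0,0,0,-1,0.3,0,1],[0,0,0,-0.5,0,0,1],[0,0,0,0,0,0,1],[0,0,0,0,0,0,1]]'
python3 - <<'E'
from h import *
a=read_camera("top");c=cam("top")
Z=dict(slide_box=37,stain_jar=47,cover_box=37,small_pot=43,long_tray=8,large_round_tray=8,short_tray=8,small_round_tray=8,tube_tray=20)
for t,z in Z.items():
    for d in trace("top",t)[:2]:
        q=region_rect(c,d["region"],z);print(t,round(d["p"],2),np.round(q[0]),np.round(q[1]))
b=read_camera("scene")
cv2.imwrite("pics/end.png",cv2.resize(np.vstack([b[130:350,100:460],a[100:320,120:480]]),None,fx=1.36,fy=1.36,interpolation=3))
E
```

```text
clock: 31.05
eef_pos: [600.1, -269.2, 233.6]
orientation: [[-0.989, 0.15, -0.001], [0.15, 0.989, 0.0], [0.001, -0.0, -1.0]]
ft_force: [-0.3, 0.3, -0.1]
gripper_width: 0.999
slide_box 0.97 [ 420. -264.] [ 70. 104.]
stain_jar 0.65 [443. -11.] [50. 51.]
cover_box 0.75 [431. 242.] [33. 53.]
small_pot 0.49 [ 619. -112.] [25. 30.]
long_tray 0.77 [ 418. -265.] [ 88. 126.]
large_round_tray 0.66 [442. -10.] [81. 83.]
large_round_tray 0.42 [ 621. -112.] [55. 53.]
short_tray 0.73 [431. 246.] [66. 80.]
small_round_tray 0.53 [ 720. -150.] [54. 57.]
small_round_tray 0.52 [ 507. -133.] [55. 52.]
tube_tray 0.83 [569. 320.] [82. 65.]
```

View pics/end.png

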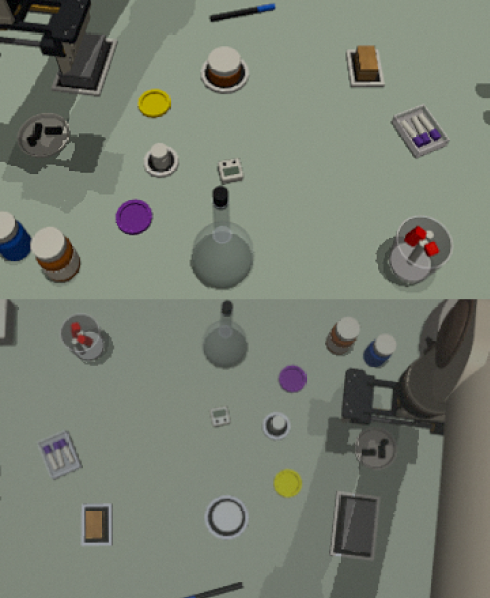

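All four stand upright inside their trays; the flask and the tube tray are unmoved. Handing in.

```bash
python3 -c "
from workcell import job;print(job.hand_in())"
```

```text
the job is handed in; nothing more can be done
None
```

I took the stack apart from the top and placed all four containers upright in their own trays. I handed the job in at about 31 s of the 131 s allowed, with the gripper open and clear of everything.

- **Placing:** I lowered each container until the wrist felt light contact (4–11 N), then let go. At contact the tool height matched the tray floor to within about 1 mm each time.
- **Last top-view check:** the horizontal offsets from the tray centres were about 2 mm for the slide box, 1 mm for the jar, 4 mm for the cover box and 2 mm for the pot. The limit is 12 mm. The cover-box figure probably reads high, because the camera also sees its side; the wrist view before lowering gave 1–2 mm.
- **Bystanders:** the flask is upright. The tube tray measured within about 2 mm of where it started, which is within measuring error.
- **Disagreements:** in the last check the network labelled the silver small round tray as `large_round_tray`. Under the name `small_round_tray` it reported only the purple and yellow look-alikes. The pictures show the pot in the silver tray. I did not measure lean separately, but all four look upright in both final views.

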